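# Close the split valve housing on its dowels and hold it shut

## Robot

A 6-joint arm with a two-finger parallel gripper is mounted at the origin on a cart in front of the work surface, level with it; the furniture and walls round the work are solid. World frame = base frame: x ahead of the robot, y to its left, z up, the work surface at z = 0. Lengths are in m, angles in rad, forces in N, time in s.
With the tool pointing down it reaches from about 0.35 to 1 m from the base axis. Payload 7.1 kg.
Tool frame: the origin (TCP) lies on the centre line of the jaws, within the pads' length; the fingertips stand 11 mm ahead of it and the grasp point (between the pads) lies 8 mm behind it (tips_ahead is the distance from the TCP to the fingertips, in m); z points along the fingers, x is the direction in which the jaws open and shut, and the axes are right-handed (so a half turn about z gives the same grasp; the last joint's range is limited). The gripper opens to 85 mm and grips with 20 to 120 N. Pads are 22 mm wide; open, the fingers measure 114 mm over their backs; the gripper's body (76 mm by 85 mm) begins 54 mm behind the grasp point. The pads swing forward as they close: fully open they stand 13 mm farther back than shut.
Start: joints at [-1.179, 0.423, 1.63, -0, 1.089, -0.019], TCP at [0.25, -0.573, 0.242] pointing down, gripper open.
Joint ranges: [-3, 3], [-0.9, 2.11], [0.09, 2.58], [-1.31, 4.45], [0.11, 2.69], [-2.54, 2.54]. Speed limits (rad/s): [2.39, 2.39, 3.01, 3.14, 3.14, 3.14].

## Interface

Orientations are given as a unit quaternion [x, y, z, w].
In Python, from station import * gives the robot as it stands.
- The arm moves only by the shell command python3 -m jog 'ROWS' [OPENING]. ROWS is JSON, a list of rows, each a list of 2 entries, a list of its own where there are three numbers: the shift along the tool's x, y, z in mm, then the turn, a rotation vector about the tool's x, y, z in rad. A call has 1 to 20 rows; each row is the pose to reach, as a shift and turn from the pose commanded when the call began, along the tool's axes at that moment; what a row does not reach only later rows make up. A row lasts 1/8 s, in which the tool goes at most 62.5 mm and 10.7 degrees, less where a joint would pass 70% of its speed; a pose out of reach is approached as far as the arm can. A call with a gripper value outside its range is refused whole. OPENING is the opening, from 0 (shut) to 1 (fully open), set as the call begins (- or left out, the last holds). The fingers move at their own pace and stop on an object; the grip force is fixed at half the most. Time passes only in rows, so rows that repeat a pose let the fingers close. It gives the time, the measured TCP pose, the force and the opening at its end, in the units of the state.
- observe(): the state, without advancing time (a new reading comes with each control period).
- camera(name): name is "scene" or "top"; returns the picture (384x512x3 uint8, red, green, blue); there is no depth.
- get_calibration(name): a dict with "fovy" (degrees; the focal length in pixels is half the picture's height over the tangent of half this angle, whatever the lens; pixels are square), "cx", "cy" (the principal point, pixels), "k1" (the pictures are not rectified: a ray, as slopes to the right and down, at radius r is drawn at 1 + k1 r^2 times it, then the intrinsics apply), "eye" and "orientation" of the camera in the world. Camera axes: x right, y up, looking along -z (the intrinsics and any distortion apply to the point x, -y, -z); pixel columns grow to the right and rows downward; lengths in m; the calibration is good to about 2 mm. A picture is of the moment at which its call begins. get_calibration takes no time and is no camera call.
- close_job(): hands the job in, once; it reports no verdict.
The state is a dict: "time_s": time; "joints": joint angles; "joint_velocities": joint speeds; "joint_torque": joint torques, N m; "position": TCP position; "tcp_rot": TCP orientation; "contact_force": force on the tool from outside, world axes, zero at the start; "torque": the same for the moment, N m; "width": opening from 0.0 (shut) to 1.0 (fully open).
Only numpy, scipy, OpenCV 4.12 (cv2) and the standard library are available. Lean on these libraries where they do the work, as an engineer would, in place of code of your own. Each camera call takes 0.05 s, during which the arm holds its last target.

## Task

Press the tan bush down into the round recess of the aluminium lower housing half until it sits flush, and leave it there. Then fit the blue cover over the two dowel pins and press it down against the spring pins until the two halves meet face to face; finish while still holding the cover pressed fully shut (do not let go), so that the screws could be driven. Leave the screwdriver, the screw dish and the hex keys where they are.

Things in the scene. Friction and masses are not known exactly. Their poses are not given: they have to be found in the camera images.
- lower_half: Lower housing half: aluminium block 100 (its x) x 56 (its y) x 34 mm on a dark plate 116 x 76 x 10 mm fixed to the bench. Origin at the centre of the plate's underside, z up. Its flat top (parting face) is 44 mm above the bench and carries, along its x axis, the central recess, two dowels and two spring pins (see the other entries). Short brass hose ports on its -y side.
- parting_face (a point): Centre of the lower half's flat top face, 44 mm above its origin, axes as the lower half. The round recess opens here: 32 mm diameter, 22.5 mm deep, 1.5 mm chamfer.
- recess_floor (a point): Centre of the floor of the recess, 22.5 mm below the parting face; axes as the lower half
- dowel_a (a point): Top centre of a fixed steel dowel at x = -38 mm on the lower half's face: 10 mm diameter, 12 mm high, tapering over the top 3 mm to 6 mm
- dowel_b (a point): Top centre of a fixed steel dowel at x = +38 mm on the lower half's face: 10 mm diameter, 12 mm high, tapering over the top 3 mm to 6 mm
- spring_pin_a (a joint): Brass spring pin, 8 mm diameter, at x = -23.5 mm on the lower half's face. 0 m: stands 6 mm proud; 0.006 m: pressed flush. Pushes up 1.5 N when out and 4.5 N when flush (both pins 9 N); an unpressed cover rests on the two pins, 5 to 6 mm open.
- spring_pin_b (a joint): Brass spring pin, 8 mm diameter, at x = +23.5 mm on the lower half's face. 0 m: stands 6 mm proud; 0.006 m: pressed flush. Pushes up 1.5 N when out and 4.5 N when flush (both pins 9 N); an unpressed cover rests on the two pins, 5 to 6 mm open.
- cover: Blue cover, loose, 0.15 to 0.31 kg, lying right way up. Plate 100 (its x) x 56 (y) x 14 mm; solid grip tower 40 (x) x 24 (y) mm in its middle, top 40 mm above the underside (with a 3 mm brass disc, only to look at). Origin: centre of the underside, z up. Two 12 mm dowel holes right through at x = -38, +38 mm, 2 mm chamfers. Fits either way round (half turn).
- bush: Tan turned bush, loose, a cylinder standing upright, 30 mm diameter, 22 mm high (its bore is not open to the fingers: take it from outside); origin at the centre of its underside, z up
- screwdriver: Screwdriver with a yellow handle, 200 mm long, lying beyond the housing; must not be moved
- screw_dish: Round steel parts dish, 112 mm diameter, 29 mm high; origin at the centre of its underside; must not be moved
- hex_keys: Red fold-up hex key set, 36 x 95 x 26 mm; origin at the centre of its underside; must not be moved

How it is judged:
By the outcome, as a careful person would: the job done as asked, in the order asked, and still so for the second after the job is handed in, while the arm keeps its last pose, push and grip.
It also fails if it takes over 58 s, if anything falls off the work surface, if the arm or the gripper's body presses on something with over 40 N, if the wrist force passes 120 N, or if a joint passes its speed limit or range.

## Working session

There is one attempt and no reset: what is moved stays moved. The work goes in short steps, Python scripts to look and compute and a shell command to move; the robot and the scene stay as the last step left them, time stands still between calls to the robot, and variables do not carry over. Pictures are saved under pics/ and viewed, and the job is handed in when it is done.

```bash
ls; mkdir -p pics
python3 - <<'E'
from station import *
import cv2
print(observe())
for n in("scene","top"):
    print(n,get_calibration(n)); cv2.imwrite(f"pics/{n}0.png",camera(n)[:,:,::-1])
E
```

```text
pics
{'time_s': 0.0, 'joints': array([-1.17901404e+00,  4.23842177e-01,  1.63070532e+00, -7.15366987e-06,
        1.08861769e+00, -1.89951942e-02]), 'joint_velocities': array([-0.00114145, -0.00052808,  0.00042923, -0.00275213, -0.00149784,
        0.00093731]), 'joint_torque': array([-1.47065446e-03, -5.57389820e+01, -2.81743670e+01,  7.45886791e-05,
        7.32042769e-03,  3.48852915e-06]), 'position': array([ 0.24939345, -0.57249341,  0.24153883]), 'tcp_rot': array([ 8.36458138e-01, -5.48030259e-01, -6.51162285e-04, -4.40697720e-04]), 'contact_force': array([ 0.50064075, -0.16674548,  0.17724021]), 'torque': array([ 0.01689425, -0.00114168,  0.03381659]), 'width': 1.0028429486718906}
scene {'fovy': 53.09586188486214, 'cx': 258.0533196782869, 'cy': 189.26150291878943, 'k1': -0.0018989500892854037, 'eye': array([-0.06506949, -0.66381605,  0.52820062]), 'orientation': array([ 0.40740568, -0.23895958, -0.46680718,  0.74766971])}
top {'fovy': 42.736628400632654, 'cx': 263.89679178127955, 'cy': 190.09391729589962, 'k1': -0.06618674812493168, 'eye': array([ 0.45696621, -0.30946185,  1.25521128]), 'orientation': array([ 0.01180168, -0.03036062, -0.70600116,  0.70746118])}
```

View pics/scene0.png

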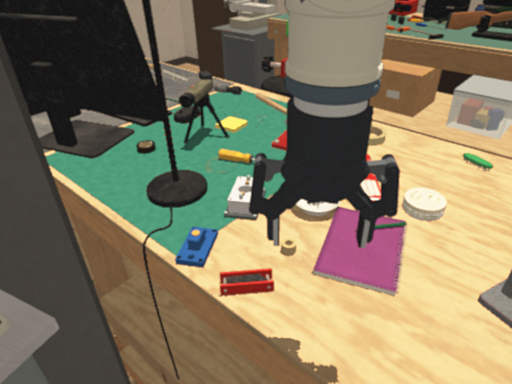

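View pics/top0.png

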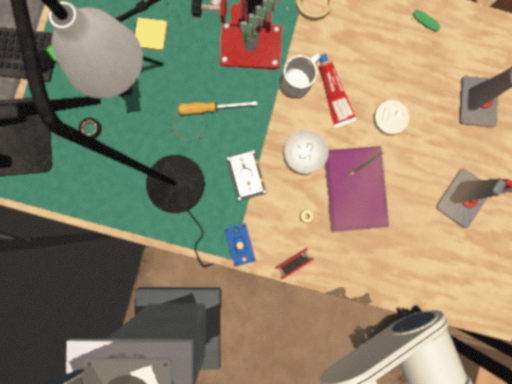

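The scene view shows the bush at about (289,247), the cover at (197,245), the housing at (242,197) and the hex keys at (246,282). In the top view the housing is at (246,175), the cover at (239,244) and the bush at (307,216). I'll zoom in on these.

```bash
cat > h.py <<'E'
from station import *
import numpy as np, cv2
from scipy.spatial.transform import Rotation as R
def K(n):
    c=get_calibration(n); f=192/np.tan(np.radians(c["fovy"]/2)); return c,f
def proj(n,P):
    c,f=K(n); p=R.from_quat(c["orientation"]).inv().apply(np.atleast_2d(P)-c["eye"])
    s=np.c_[p[:,0]/-p[:,2],-p[:,1]/-p[:,2]]; s=s*(1+c["k1"]*(s**2).sum(1,keepdims=True))
    return s*f+[c["cx"],c["cy"]]
def ray(n,u,v):
    c,f=K(n); d=np.array([u-c["cx"],v-c["cy"]])/f; s=d.copy()
    for _ in range(20): s=d/(1+c["k1"]*(s@s))
    w=R.from_quat(c["orientation"]).apply([s[0],-s[1],-1]); return c["eye"],w/np.linalg.norm(w)
def atz(n,u,v,z):
    o,d=ray(n,u,v); return o+d*(z-o[2])/d[2]
def tri(a,b):
    (o1,d1),(o2,d2)=ray("scene",*a),ray("top",*b)
    t=np.linalg.lstsq(np.c_[d1,-d2],o2-o1,rcond=None)[0]
    p,q=o1+d1*t[0],o2+d2*t[1]; return (p+q)/2,np.linalg.norm(p-q)*1e3
def crop(src,x0,y0,w,h,k,out):
    im=cv2.imread(src)[y0:y0+h,x0:x0+w]; cv2.imwrite(out,cv2.resize(im,None,fx=k,fy=k,interpolation=cv2.INTER_CUBIC))
E
python3 - <<'E'
from h import *
crop("pics/top0.png",215,140,110,140,4.2,"pics/t0c.png")
crop("pics/scene0.png",165,165,145,135,4.4,"pics/s0c.png")
E
```

```text
(no output)
```

View pics/t0c.png

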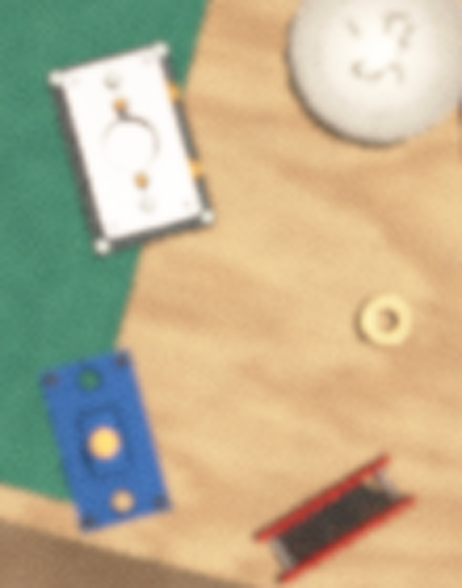

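View pics/s0c.png

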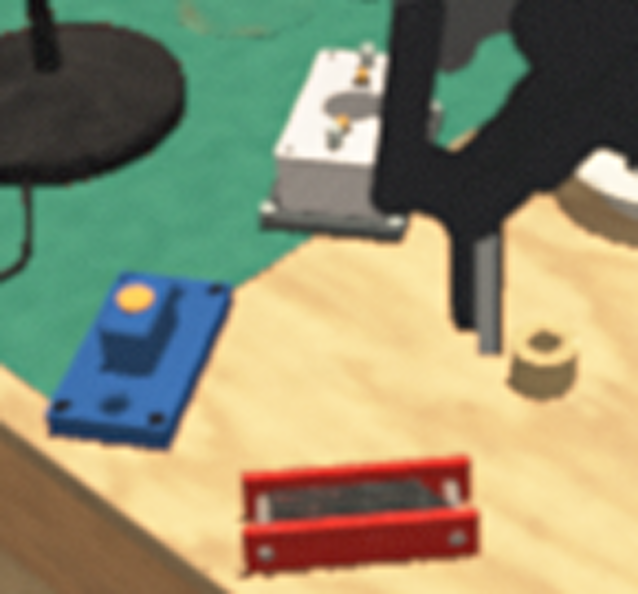

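Run:
```python
from h import *
T=lambda x,y:(215+(x+.5)/4.2-.5,140+(y+.5)/4.2-.5)
S=lambda x,y:(165+(x+.5)/4.4-.5,165+(y+.5)/4.4-.5)
for n,a,b in [("bushtop",(544,345),(385,320)),("disc",(135,297),(104,443)),("recess",(355,106),(131,140)),("dowelfar",(366,47),(112,80)),("dowelnear",(334,130),(148,205))]:
    print(n,tri(S(*a),T(*b)))
crop("pics/top0.png",222,145,50,60,10,"pics/t0h.png")
crop("pics/top0.png",220,218,40,54,11,"pics/t0v.png")
crop("pics/top0.png",295,205,25,25,20,"pics/t0b.png")
```

```text
bushtop (array([ 0.46623459, -0.44915868,  0.01983199]), np.float64(0.5731779051589087))
disc (array([ 0.39395769, -0.281394  ,  0.04268541]), np.float64(0.6575388150248147))
recess (array([ 0.57219077, -0.29675308,  0.04188668]), np.float64(0.9711626269935661))
dowelfar (array([ 0.60606429, -0.28574212,  0.05619283]), np.float64(1.1332891936764502))
dowelnear (array([ 0.5329025 , -0.30680643,  0.05404842]), np.float64(0.66255897282258))
```

View pics/t0h.png

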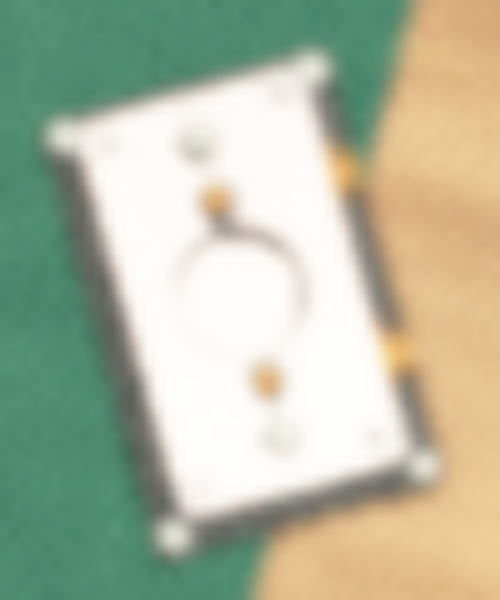

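View pics/t0v.png

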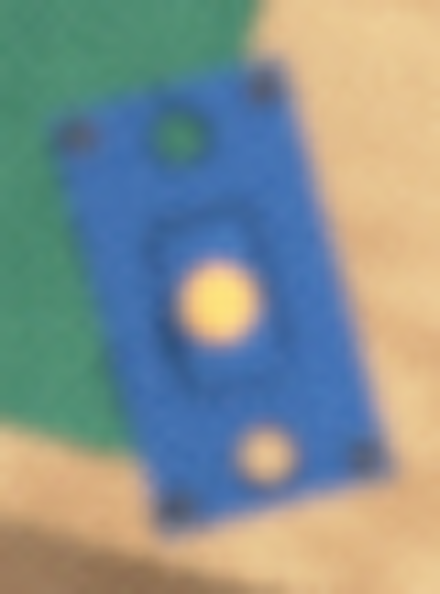

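View pics/t0b.png

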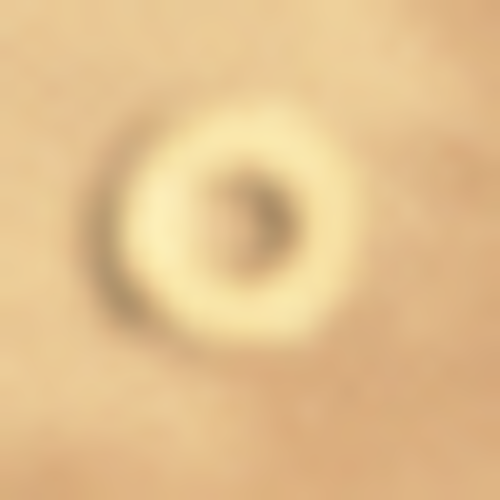

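```bash
cat > fit.py <<'E'
from h import *
from scipy.optimize import least_squares
def fit(obs,x0):
    # obs: (cam,(u,v),(x,y,z))
    def res(p):
        c,s=np.cos(p[2]),np.sin(p[2]); r=[]
        for n in ("scene","top"):
            o=[a for a in obs if a[0]==n]
            if not o: continue
            L=np.array([a[2] for a in o],float); W=np.c_[p[0]+c*L[:,0]-s*L[:,1],p[1]+s*L[:,0]+c*L[:,1],L[:,2]]
            r.append((proj(n,W)-[a[1] for a in o]))
        return np.concatenate(r).ravel()
    q=least_squares(res,x0,loss="soft_l1"); return q.x,res(q.x).reshape(-1,2).round(1)
E
python3 - <<'E'
from fit import *
import station; print([n for n in dir(station) if not n.startswith('_')], getattr(station,'tips_ahead',None))
H=lambda x,y:(222+(x+.5)/10-.5,145+(y+.5)/10-.5)
V=lambda x,y:(220+(x+.5)/11-.5,218+(y+.5)/11-.5)
B=lambda x,y:(295+(x+.5)/20-.5,205+(y+.5)/20-.5)
T=lambda x,y:(215+(x+.5)/4.2-.5,140+(y+.5)/4.2-.5)
S=lambda x,y:(165+(x+.5)/4.4-.5,165+(y+.5)/4.4-.5)
m=1e-3
ht=[("top",H(197,142),(.038,0,.056)),("top",H(280,435),(-.038,0,.056)),("top",H(217,201),(.0235,0,.050)),("top",H(267,379),(-.0235,0,.050)),("top",H(242,293),(0,0,.044))]
hs=[("scene",S(366,47),(.038,0,.056)),("scene",S(334,130),(-.038,0,.056)),("scene",S(361,77),(.0235,0,.05)),("scene",S(343,122),(-.0235,0,.05)),("scene",S(278,157),(-.05,.028,.044))]
for o in (ht,ht+hs): print("housing",*fit(o,[.57,-.296,.28]))
vt=[("top",V(218,303),(0,0,.043)),("top",V(180,137),(.038,0,.012)),("top",V(267,455),(-.038,0,.012)),("top",V(55,132),(.05,.028,.014)),("top",V(283,63),(.05,-.028,.014)),("top",V(395,472),(-.05,-.028,.014)),("top",V(162,535),(-.05,.028,.014))]
vs=[("scene",S(135,297),(0,0,.043)),("scene",S(117,404),(-.038,0,.014)),("scene",S(48,418),(-.05,.028,.014)),("scene",S(172,432),(-.05,-.028,.014)),("scene",S(233,288),(.05,-.028,.014))]
for o in (vt,vt+vs): print("cover",*fit(o,[.394,-.281,.28]))
bt=[("top",B(243,225),(0,0,.022))]; bs=[("scene",S(544,345),(0,0,.022))]
print("bush",atz("top",*B(243,225),.022),atz("scene",*S(544,345),.022))
o=observe(); print("tool axes\n",R.from_quat(o["tcp_rot"]).as_matrix().round(4))
E
```

```text
['MotionError', 'camera', 'close_job', 'get_calibration', 'observe', 'tips_ahead'] 0.011
housing [ 0.56960936 -0.29594281  0.2779876 ] [[ 0.1 -0.2]
 [ 0.2  0.2]
 [-0.2 -0.2]
 [-0.1  0.3]
 [-0.1 -0. ]]
housing [ 0.56943326 -0.29675192  0.29066067] [[-0.2  0.2]
 [ 0.2 -0.7]
 [-0.2 -1.2]
 [-0.4 -0.2]
 [-0.5 -0.2]
 [ 0.3 -0.1]
 [ 0.8  0.2]
 [-0.  -0.1]
 [ 0.4  0.3]
 [ 0.2  0. ]]
cover [ 0.39344089 -0.28156619  0.26895446] [[ 0.2  0.1]
 [-0.   0. ]
 [-0.   0.3]
 [-0.7 -1.2]
 [ 0.1 -0.8]
 [ 0.3  0.4]
 [ 0.   0.7]]
cover [ 0.39354867 -0.28247431  0.2821338 ] [[ 0.2  0.2]
 [-0.3  0.1]
 [-0.6 -0.4]
 [-0.7 -0.2]
 [-0.3 -1. ]
 [ 0.6  0.1]
 [ 0.1  0. ]
 [ 0.5  0.2]
 [-0.5 -1. ]
 [ 0.1 -0.9]
 [ 0.9  0.2]
 [ 0.7  0.7]]
bush [ 0.46617551 -0.44964127  0.022     ] [ 0.46412952 -0.45031404  0.022     ]
tool axes
 [[ 3.993e-01 -9.168e-01 -5.000e-04]
 [-9.168e-01 -3.993e-01  1.300e-03]
 [-1.400e-03 -0.000e+00 -1.000e+00]]
```

```bash
cat >> h.py <<'E'
def delta(x,y,z,yaw):
    """tool x along world angle yaw-90deg, tool down"""
    o=observe(); M=R.from_quat(o["tcp_rot"]); c,s=np.cos(yaw),np.sin(yaw)
    G=np.c_[[s,-c,0],[-c,-s,0],[0,0,-1.]]
    print("shift",(M.inv().apply(np.array([x,y,z])-o["position"])*1e3).round(1),"turn",(M.inv()*R.from_matrix(G)).as_rotvec().round(4),"pos",o["position"].round(4),"F",o["contact_force"].round(1),"w",round(o["width"],3),"t",o["time_s"])
E
python3 - <<'E'
from h import *
delta(.4655,-.4498,.13,.28)
print(proj("top",[[0,0,0],[.25,-.573,.24]]))
E
```

```text
shift [ -26.1 -247.1  111.6] turn [1.000e-04 1.400e-03 1.307e-01] pos [ 0.2494 -0.5726  0.2416] F [-0.  -0.4 -0.1] w 1.001 t 0.1
[[128.09778143 399.97980476]
 [378.11182383 319.44213344]]
```

```bash
python3 -m jog '[[[-3,-30,14],[0,0,0.02]],[[-7,-70,31],[0,0.001,0.05]],[[-12,-115,52],[0,0.001,0.08]],[[-17,-160,72],[0,0.001,0.11]],[[-22,-205,92],[0,0.001,0.131]],[[-25,-235,106],[0,0.001,0.131]],[[-26.1,-247.1,111.6],[0,0.001,0.131]],[[-26.1,-247.1,111.6],[0,0.001,0.131]],[[-26.1,-247.1,111.6],[0,0.001,0.131]]]' 1
python3 - <<'E'
from h import *
delta(.4655,-.4498,.020,.28)
for n in("scene","top"): cv2.imwrite(f"pics/{n}1.png",camera(n)[:,:,::-1])
crop("pics/scene1.png",160,120,200,180,3.3,"pics/s1c.png")
crop("pics/top1.png",215,140,150,140,4,"pics/t1c.png")
E
```

```text
time_s: 1.23
position: [0.465, -0.4513, 0.1313]
tcp_rot: [0.799, -0.602, 0.001, 0.0]
contact_force: [-0.2, 0.2, 0.6]
width: 1.0
shift [ -1.4  -0.9 111.3] turn [-0.0001 -0.0017 -0.0011] pos [ 0.465  -0.4513  0.1313] F [-0.2  0.2  0.6] w 1.0 t 1.225
```

View pics/s1c.png

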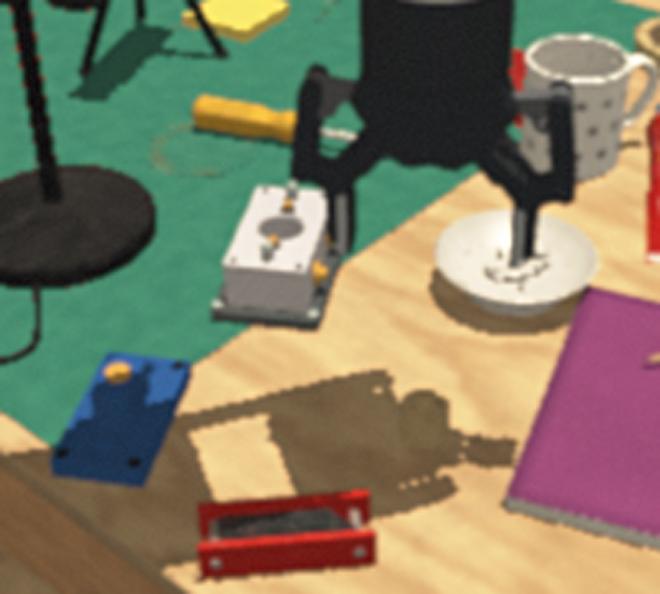

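View pics/t1c.png

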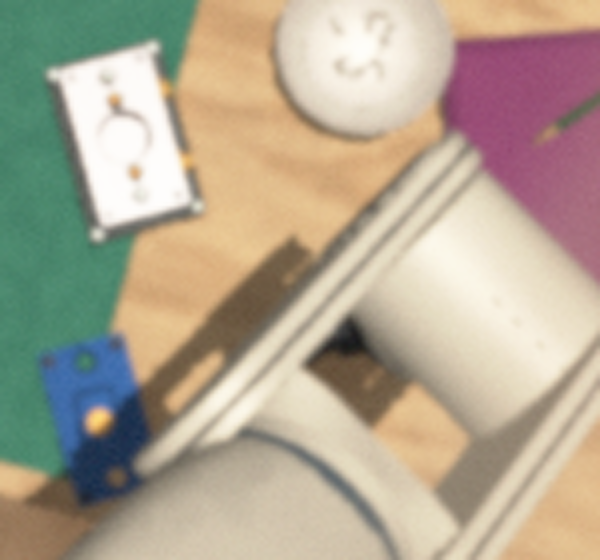

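```bash
python3 -m jog '[[[-0.5,0,30],[0,0,0]],[[-1,-0.5,60],[0,0,0]],[[-1.4,-0.9,90],[0,0,0]],[[-1.4,-0.9,105],[0,0,0]],[[-1.4,-0.9,111],[0,0,0]],[[-1.4,-0.9,111],[0,0,0]]]' 1; python3 -m jog '[[[0,0,0],[0,0,0]],[[0,0,0],[0,0,0]],[[0,0,0],[0,0,0]],[[0,0,0],[0,0,0]],[[0,0,0],[0,0,0]],[[0,0,0],[0,0,0]]]' 0
python3 - <<'E'
from h import *
delta(.4655,-.4498,.020,.28)
for n in("scene","top"): cv2.imwrite(f"pics/{n}2.png",camera(n)[:,:,::-1])
crop("pics/scene2.png",190,150,160,150,4,"pics/s2c.png")
E
```

```text
time_s: 2.08
position: [0.4663, -0.4493, 0.0202]
tcp_rot: [0.799, -0.602, 0.001, 0.0]
contact_force: [0.4, 0.4, 0.4]
width: 1.002
time_s: 2.82
position: [0.4665, -0.4491, 0.0206]
tcp_rot: [0.799, -0.602, 0.001, 0.0]
contact_force: [-0.5, 1.2, 6.3]
width: 0.318
shift [0.4 1.2 0.6] turn [-0.0004 -0.0016 -0.0002] pos [ 0.4665 -0.4491  0.0206] F [-0.5  1.2  6.3] w 0.318 t 2.825
```

View pics/s2c.png

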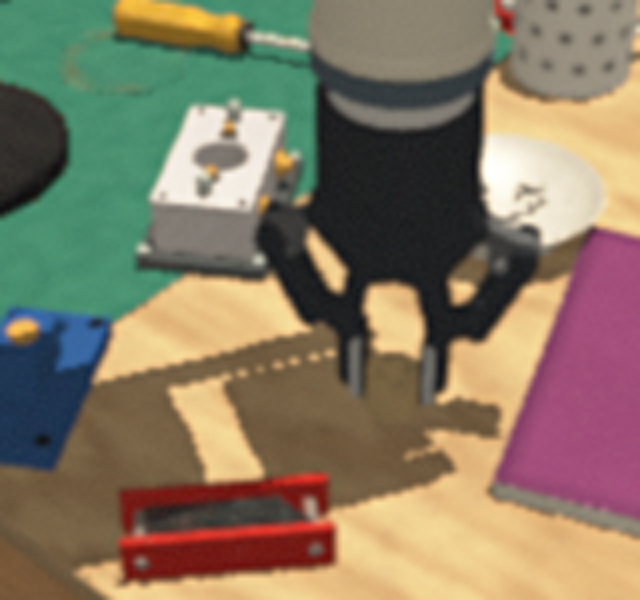

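```bash
python3 -m jog '[[[0,0,0],[0,0,0]],[[0,0,0],[0,0,0]]]' 0; python3 -m jog '[[[0,0,-5],[0,0,0]],[[0,0,-25],[0,0,0]],[[0,0,-55],[0,0,0]],[[0,0,-85],[0,0,0]],[[0,0,-105],[0,0,0]],[[0,0,-110],[0,0,0]],[[0,0,-110],[0,0,0]]]' 0
python3 - <<'E'
from h import *
delta(.57,-.296,.12,.28)
for n in("scene","top"): cv2.imwrite(f"pics/{n}3.png",camera(n)[:,:,::-1])
crop("pics/scene3.png",190,130,160,150,4,"pics/s3c.png")
E
```

```text
time_s: 3.18
position: [0.4665, -0.4491, 0.0206]
tcp_rot: [0.799, -0.602, 0.001, 0.0]
contact_force: [-0.6, 1.2, 5.4]
width: 0.315
time_s: 4.05
position: [0.466, -0.4486, 0.1297]
tcp_rot: [0.799, -0.602, 0.0, 0.0]
contact_force: [0.0, 0.5, 0.2]
width: 0.32
shift [-118.  -142.1    9.6] turn [ 0.     -0.0009 -0.0002] pos [ 0.466  -0.4486  0.1297] F [0.  0.5 0.2] w 0.32 t 4.05
```

View pics/s3c.png

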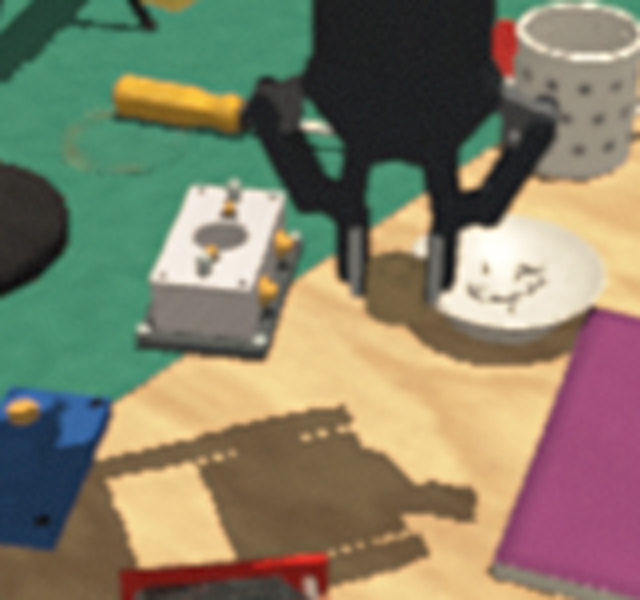

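Run:
```python
from h import *
crop("pics/scene3.png",220,170,50,55,12,"pics/s3h.png")
crop("pics/scene3.png",265,180,50,40,14,"pics/s3b.png")
```

```text
(no output)
```

View pics/s3h.png

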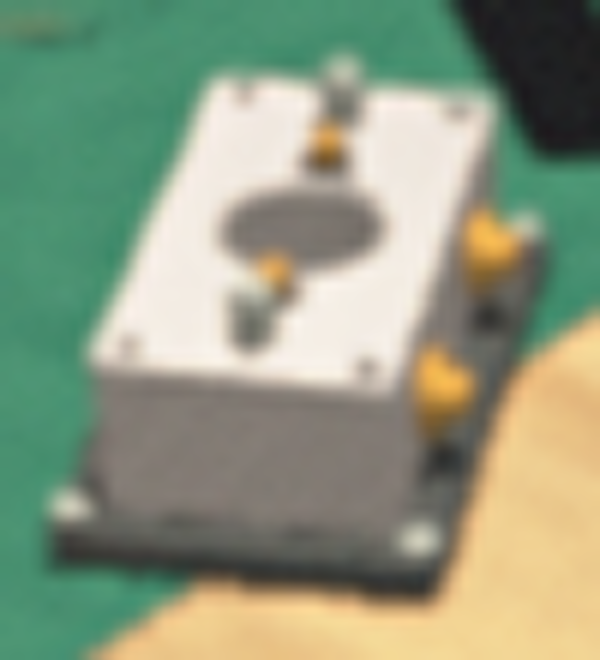

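View pics/s3b.png

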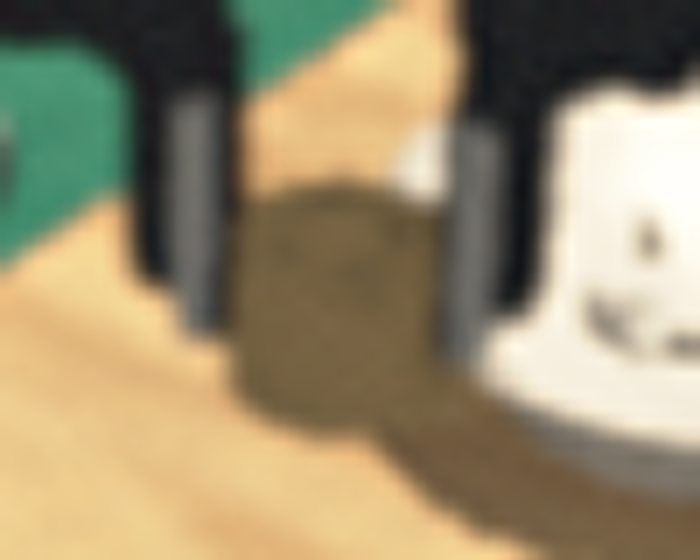

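Run:
```python
from fit import *
S=lambda x,y:(220+(x+.5)/12-.5,170+(y+.5)/12-.5)
H=lambda x,y:(222+(x+.5)/10-.5,145+(y+.5)/10-.5)
ht=[("top",H(197,142),(.038,0,.056)),("top",H(280,435),(-.038,0,.056)),("top",H(217,201),(.0235,0,.050)),("top",H(267,379),(-.0235,0,.050)),("top",H(242,293),(0,0,.044))]
hs=[("scene",S(343,65),(.038,0,.056)),("scene",S(250,290),(-.038,0,.056)),("scene",S(327,135),(.0235,0,.05)),("scene",S(274,263),(-.0235,0,.05)),("scene",S(302,229),(0,0,.044)),
("scene",S(97,355),(-.05,.028,.044)),("scene",S(395,388),(-.05,-.028,.044)),("scene",S(212,78),(.05,.028,.044)),("scene",S(497,98),(.05,-.028,.044))]
for o in (hs,ht,ht+hs): x,r=fit(o,[.57,-.296,.28]); print(x,np.abs(r).max(0))
print(atz("scene",*S(302,229),.044))
# bush outline prediction
o=observe(); p=o["position"]; a=np.linspace(0,6.283,90); 
for dz in (-.0206,.0014):
    P=np.c_[p[0]+.015*np.cos(a),p[1]+.015*np.sin(a),0*a+p[2]+dz]; q=(proj("scene",P)-[265,180]+.5)*14-.5; print(q.min(0),q.max(0))
```

```text
[ 0.57074397 -0.29664504  0.28098475] [0.6 0.5]
[ 0.56960936 -0.29594281  0.2779876 ] [0.2 0.3]
[ 0.57021216 -0.29650552  0.28133631] [0.5 0.6]
[ 0.56942559 -0.2973691   0.044     ]
[221.0089757  317.17214912] [449.81640426 452.37407394]
[222.55014384 181.10205511] [455.38114307 313.74517894]
```

```bash
python3 -m jog '[[[-10,-12,0],[0,0,0]],[[-30,-36,0],[0,0,0]],[[-54,-65,3],[0,0,0]],[[-80,-95,8],[0,0,0]],[[-102,-122,15],[0,0,0]],[[-114,-137,20],[0,0,0]],[[-118,-142.2,25],[0,0,0]],[[-118,-142.2,25],[0,0,0]],[[-118,-142.2,25],[0,0,0]]]' 0
python3 - <<'E'
from h import *
delta(.5702,-.2964,.069,.281)
for n in("scene","top"): cv2.imwrite(f"pics/{n}4.png",camera(n)[:,:,::-1])
crop("pics/scene4.png",200,130,100,100,6,"pics/s4c.png")
crop("pics/top4.png",200,120,100,100,6,"pics/t4c.png")
E
```

```text
time_s: 5.28
position: [0.5698, -0.297, 0.1047]
tcp_rot: [0.798, -0.602, 0.0, 0.0]
contact_force: [-0.9, 0.4, -0.0]
width: 0.317
shift [-0.6 -0.5 35.7] turn [ 0.     -0.0011 -0.0023] pos [ 0.5698 -0.297   0.1047] F [-0.9  0.4 -0. ] w 0.317 t 5.275
```

View pics/s4c.png

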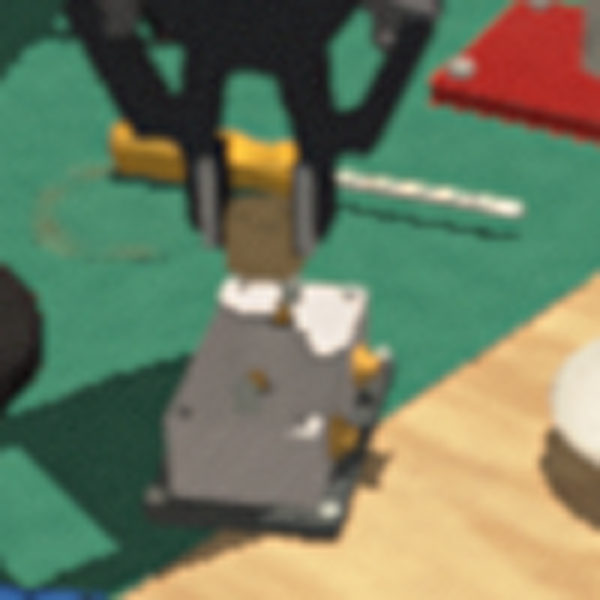

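View pics/t4c.png

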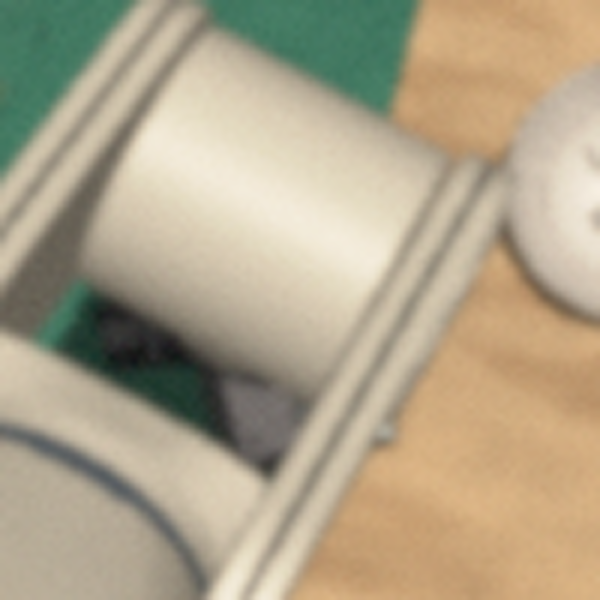

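```bash
python3 -m jog '[[[-0.3,-0.3,12],[0,0,0]],[[-0.6,-0.5,26],[0,0,0]],[[-0.6,-0.5,34],[0,0,0]],[[-0.6,-0.5,36],[0,0,0]],[[-0.6,-0.5,36],[0,0,0]]]' 0
python3 - <<'E'
from h import *
delta(.5702,-.2964,.063,.281)
cv2.imwrite(f"pics/scene5.png",camera("scene")[:,:,::-1])
crop("pics/scene5.png",210,140,60,60,10,"pics/s5c.png")
o=observe(); p=o["position"]
for q in [[.5702,-.2964,.044],[p[0],p[1],p[2]-.0206]]: print((proj("scene",[q])-[210,140]+.5)*10-.5)
a=np.linspace(0,6.283,90)
P=np.c_[p[0]+.015*np.cos(a),p[1]+.015*np.sin(a),0*a+p[2]-.0206]; q=(proj("scene",P)-[210,140]+.5)*10-.5; print(q.min(0),q.max(0))
E
```

```text
time_s: 6.0
position: [0.5707, -0.2954, 0.0684]
tcp_rot: [0.799, -0.602, 0.0, 0.0]
contact_force: [-0.2, 0.0, -0.1]
width: 0.321
shift [0.8 0.7 5.4] turn [ 0.0001 -0.0009 -0.0011] pos [ 0.5707 -0.2954  0.0684] F [-0.2  0.  -0.1] w 0.321 t 6.0
[[349.46716949 488.06786582]]
[[346.53954484 470.66939941]]
[280.86305155 435.12542142] [412.20081315 507.22701483]
```

View pics/s5c.png

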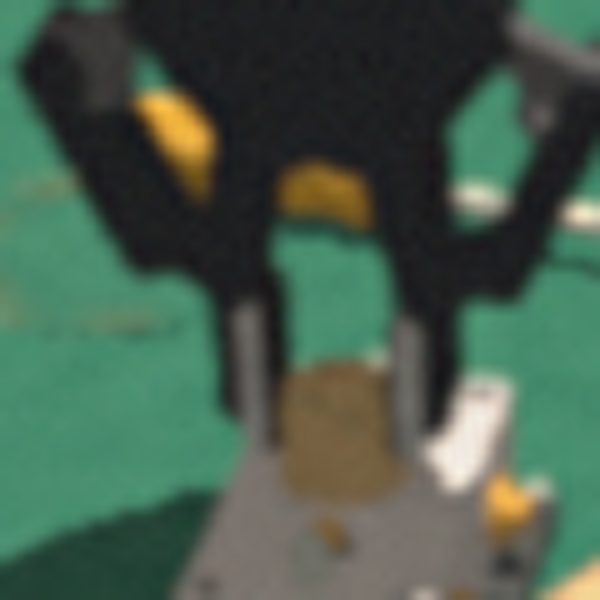

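```bash
python3 -m jog '[[[0.5,0.4,2],[0,0,0]],[[0.5,0.4,4],[0,0,0]],[[0.5,0.4,5],[0,0,0]],[[0.5,0.4,6],[0,0,0]],[[0.5,0.4,7],[0,0,0]]]' 0
python3 - <<'E'
from h import *
delta(.5702,-.2964,.0576,.281)
E
```

```text
time_s: 6.68
position: [0.5704, -0.296, 0.0616]
tcp_rot: [0.799, -0.602, 0.0, 0.0]
contact_force: [0.4, 0.2, -0.5]
width: 0.318
shift [0.3 0.3 4. ] turn [-0.0001 -0.001  -0.0011] pos [ 0.5704 -0.296   0.0616] F [ 0.4  0.2 -0.5] w 0.318 t 6.675
```

Bush bottom is about 3 mm below the face with no contact force. Continuing down.

```bash
python3 -m jog '[[[0,0,1],[0,0,0]],[[0,0,2],[0,0,0]],[[0,0,3],[0,0,0]],[[0,0,4],[0,0,0]],[[0,0,4],[0,0,0]]]' 0
python3 - <<'E'
from h import *
delta(.5702,-.2964,.0576,.281)
cv2.imwrite(f"pics/scene6.png",camera("scene")[:,:,::-1])
crop("pics/scene6.png",210,140,60,60,10,"pics/s6c.png")
E
```

```text
time_s: 7.3
position: [0.5703, -0.296, 0.0575]
tcp_rot: [0.799, -0.602, 0.0, 0.0]
contact_force: [-0.1, 0.3, -0.4]
width: 0.319
shift [ 0.3  0.2 -0.1] turn [ 0.     -0.0009 -0.0012] pos [ 0.5703 -0.296   0.0575] F [-0.1  0.3 -0.4] w 0.319 t 7.3
```

View pics/s6c.png

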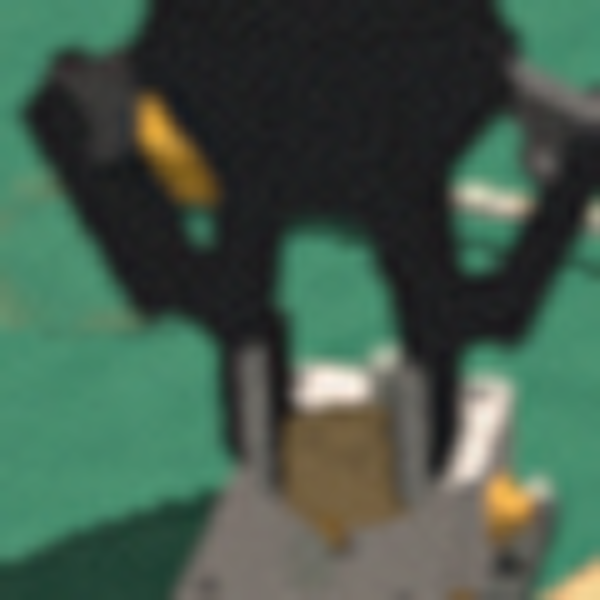

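```bash
python3 -m jog '[[[0,0,0],[0,0,0]],[[0,0,0],[0,0,0]],[[0,0,0],[0,0,0]],[[0,0,-20],[0,0,0]],[[0,0,-40],[0,0,0]],[[0,0,-60],[0,0,0]],[[0,0,-60],[0,0,0]]]' 0.6
python3 - <<'E'
from h import *
delta(.5702,-.2964,.070,.281)
cv2.imwrite(f"pics/scene7.png",camera("scene")[:,:,::-1])
crop("pics/scene7.png",210,140,60,60,10,"pics/s7c.png")
E
```

```text
time_s: 8.22
position: [0.5718, -0.2968, 0.1206]
tcp_rot: [0.799, -0.602, 0.003, -0.0]
contact_force: [0.4, -0.4, -1.0]
width: 0.598
shift [-1.   1.6 50.6] turn [-0.0035 -0.0044 -0.0012] pos [ 0.5718 -0.2968  0.1206] F [ 0.4 -0.4 -1. ] w 0.598 t 8.225
```

View pics/s7c.png

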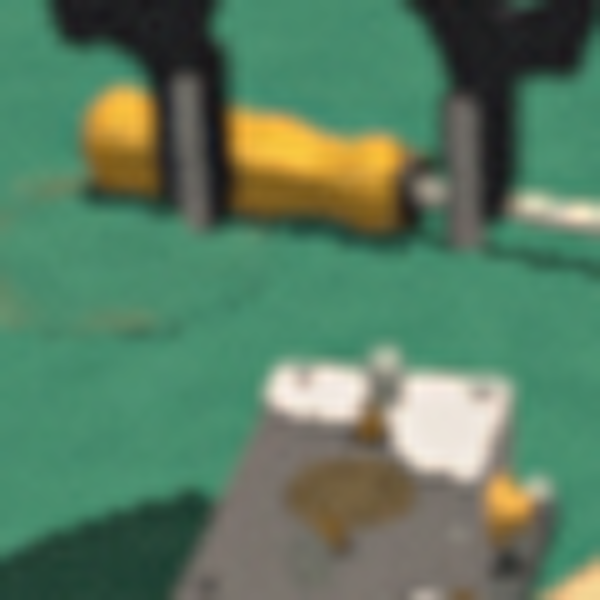

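```bash
python3 -m jog '[[[-0.5,0.8,10],[0,0,0]],[[-1,1.6,30],[0,0,0]],[[-1,1.6,45],[0,0,0]],[[-1,1.6,51],[0,0,0]],[[-1,1.6,51],[0,0,0]],[[-1,1.6,51],[0,0,0]],[[-1,1.6,51],[0,0,0]]]' 0
python3 - <<'E'
from h import *
delta(.5702,-.2964,.0545,.281)
E
```

```text
time_s: 9.15
position: [0.569, -0.2958, 0.0673]
tcp_rot: [0.799, -0.602, 0.001, 0.0]
contact_force: [-0.1, -0.8, -0.3]
width: -0.004
shift [ 0.9 -1.  12.8] turn [-0.0009 -0.0018 -0.0012] pos [ 0.569  -0.2958  0.0673] F [-0.1 -0.8 -0.3] w -0.004 t 9.15
```

```bash
python3 -m jog '[[[0.5,-0.5,3],[0,0,0]],[[0.9,-1,6],[0,0,0]],[[0.9,-1,9],[0,0,0]],[[0.9,-1,9],[0,0,0]]]' 0;  python3 -m jog '[[[0,0,1],[0,0,0]],[[0,0,2],[0,0,0]],[[0,0,2],[0,0,0]]]' 0; python3 -m jog '[[[0,0,1],[0,0,0]],[[0,0,2],[0,0,0]],[[0,0,2],[0,0,0]]]' 0
```

```text
time_s: 9.65
position: [0.5695, -0.296, 0.0572]
tcp_rot: [0.799, -0.602, 0.0, 0.0]
contact_force: [-0.2, 0.3, -0.4]
width: -0.001
time_s: 10.02
position: [0.5698, -0.2961, 0.0556]
tcp_rot: [0.799, -0.602, 0.0, 0.0]
contact_force: [0.2, -0.3, 0.5]
width: 0.001
time_s: 10.4
position: [0.5699, -0.2962, 0.0546]
tcp_rot: [0.799, -0.602, 0.001, 0.0]
contact_force: [-3.3, 1.8, 8.3]
width: -0.0
```

```bash
python3 -m jog '[[[0,0,1],[0,0,0]],[[0,0,2],[0,0,0]],[[0,0,2],[0,0,0]],[[0,0,2],[0,0,0]]]' 0;python3 -m jog '[[[0,0,-20],[0,0,0]],[[0,0,-60],[0,0,0]],[[0,0,-100],[0,0,0]],[[0,0,-135],[0,0,0]],[[0,0,-145],[0,0,0]],[[0,0,-145],[0,0,0]]]' 0.6
python3 - <<'E'
from h import *
delta(.3935,-.2822,.13,.278)
for n in("scene","top"): cv2.imwrite(f"pics/{n}8.png",camera(n)[:,:,::-1])
crop("pics/scene8.png",210,160,60,60,10,"pics/s8c.png")
E
```

```text
time_s: 10.9
position: [0.57, -0.2962, 0.0545]
tcp_rot: [0.799, -0.602, 0.001, 0.0]
contact_force: [-8.3, 3.8, 23.6]
width: 0.005
time_s: 11.65
position: [0.5698, -0.296, 0.197]
tcp_rot: [0.799, -0.602, 0.001, 0.0]
contact_force: [-0.4, 0.8, -0.4]
width: 0.602
shift [-62.1 165.7  66.8] turn [-0.0008 -0.0017  0.0018] pos [ 0.5698 -0.296   0.197 ] F [-0.4  0.8 -0.4] w 0.602 t 11.65
```

View pics/s8c.png

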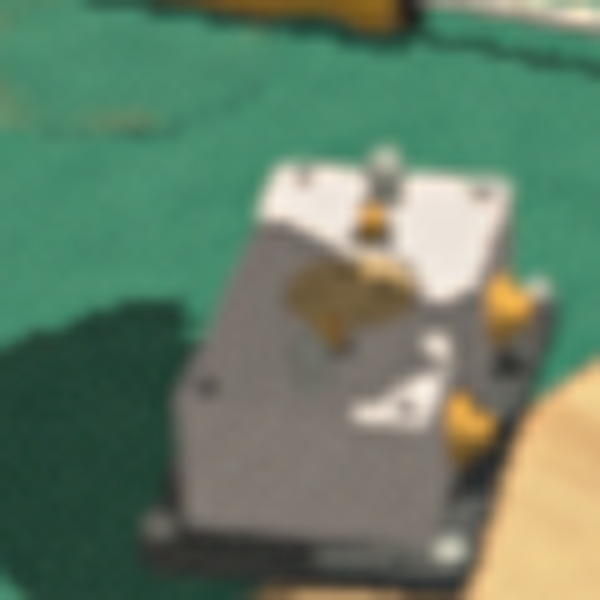

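```bash
python3 -m jog '[[[-6,16,5],[0,0,0]],[[-18,48,18],[0,0,0]],[[-30,82,32],[0,0,0]],[[-43,116,46],[0,0,0]],[[-54,146,58],[0,0,0]],[[-60,161,64],[0,0,0.001]],[[-62,166,67],[0,0,0.002]],[[-62,166,67],[0,0,0.002]],[[-62,166,67],[0,0,0.002]]]' 0.6
python3 - <<'E'
from h import *
delta(.3935,-.2820,.060,.277)
for n in("scene","top"): cv2.imwrite(f"pics/{n}9.png",camera(n)[:,:,::-1])
crop("pics/scene9.png",150,150,100,120,5,"pics/s9c.png")
E
```

```text
time_s: 12.88
position: [0.3943, -0.2828, 0.1299]
tcp_rot: [0.798, -0.602, 0.001, 0.0]
contact_force: [0.7, 1.1, 0.9]
width: 0.6
shift [-1.1  0.6 69.9] turn [-0.001  -0.0021  0.0012] pos [ 0.3943 -0.2828  0.1299] F [0.7 1.1 0.9] w 0.6 t 12.875
```

View pics/s9c.png

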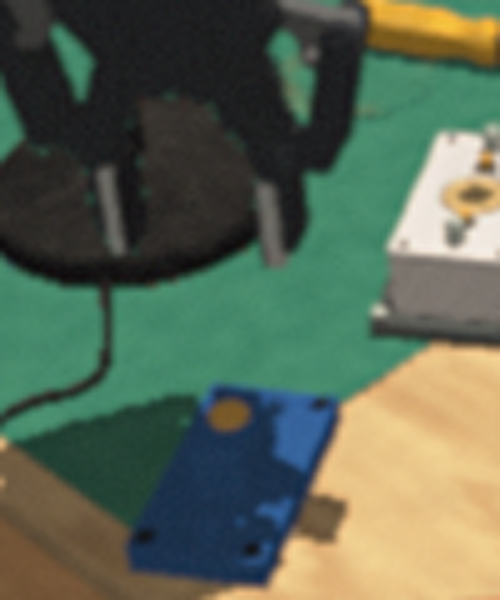

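```bash
python3 -m jog '[[[-0.5,0.3,20],[0,0,0]],[[-1,0.6,50],[0,0,0]],[[-1,0.6,75],[0,0,0]],[[-1,0.6,92],[0,0,0]],[[-1,0.6,98],[0,0,0]],[[-1,0.6,98],[0,0,0]]]' 0.6
python3 - <<'E'
from h import *
delta(.3935,-.2820,.027,.277)
cv2.imwrite("pics/scene10.png",camera("scene")[:,:,::-1])
crop("pics/scene10.png",150,150,100,120,5,"pics/s10c.png")
E
```

```text
time_s: 13.72
position: [0.3925, -0.2817, 0.0316]
tcp_rot: [0.798, -0.602, 0.0, 0.0]
contact_force: [0.1, 0.4, -0.0]
width: 0.601
shift [ 0.6 -0.9  4.6] turn [-0.0001 -0.001   0.0009] pos [ 0.3925 -0.2817  0.0316] F [ 0.1  0.4 -0. ] w 0.601 t 13.725
```

View pics/s10c.png

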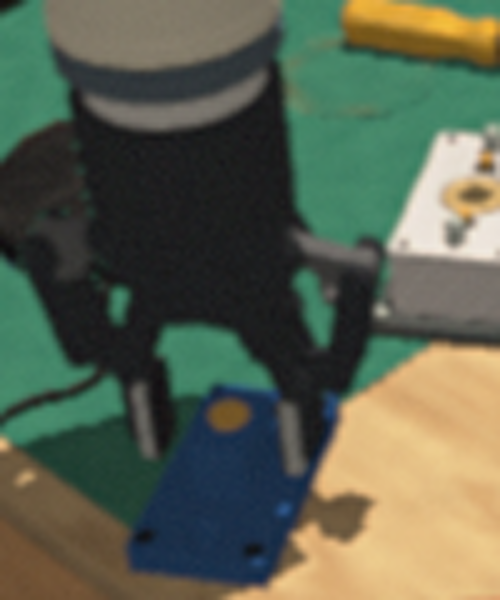

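```bash
python3 -m jog '[[[0.3,-0.4,2],[0,0,0]],[[0.5,-0.8,4],[0,0,0]],[[0.5,-0.8,4],[0,0,0]]]' 0.6;  python3 -m jog '[[[0,0,0],[0,0,0]],[[0,0,0],[0,0,0]],[[0,0,0],[0,0,0]],[[0,0,0],[0,0,0]],[[0,0,0],[0,0,0]]]' 0
python3 - <<'E'
from h import *
delta(.3935,-.2820,.027,.277)
cv2.imwrite("pics/scene11.png",camera("scene")[:,:,::-1])
crop("pics/scene11.png",150,150,100,120,5,"pics/s11c.png")
E
```

```text
time_s: 14.15
position: [0.3933, -0.2819, 0.0277]
tcp_rot: [0.798, -0.602, 0.001, 0.0]
contact_force: [0.2, 0.6, 0.2]
width: 0.597
time_s: 14.78
position: [0.3933, -0.282, 0.0278]
tcp_rot: [0.798, -0.602, 0.001, 0.0]
contact_force: [-0.9, 0.5, 6.0]
width: 0.268
shift [ 0.1 -0.2  0.8] turn [-0.0003 -0.0013  0.0007] pos [ 0.3933 -0.282   0.0278] F [-0.9  0.5  6. ] w 0.268 t 14.775
```

View pics/s11c.png

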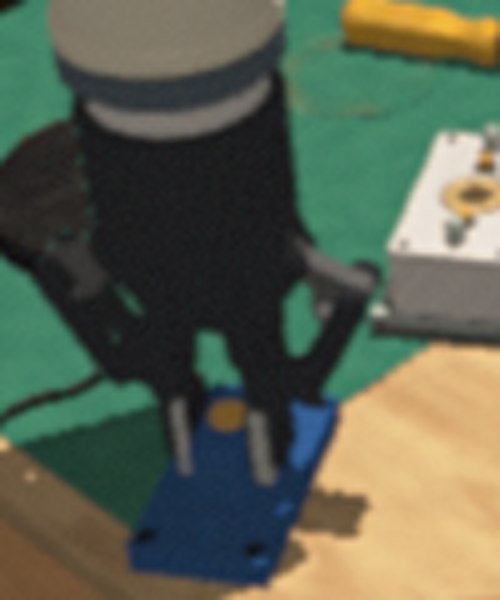

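```bash
python3 -m jog '[[[0,0,-5],[0,0,0]],[[0,0,-20],[0,0,0]],[[0,0,-45],[0,0,0]],[[0,0,-75],[0,0,0]],[[0,0,-100],[0,0,0]],[[0,0,-110],[0,0,0]],[[0,0,-110],[0,0,0]]]' 0
python3 - <<'E'
from h import *
delta(.5702,-.2964,.12,.281)
cv2.imwrite("pics/scene12.png",camera("scene")[:,:,::-1])
crop("pics/scene12.png",150,100,120,120,5,"pics/s12c.png")
E
```

```text
time_s: 15.7
position: [0.3933, -0.2819, 0.1382]
tcp_rot: [0.798, -0.602, 0.001, 0.0]
contact_force: [-0.3, 1.1, -2.6]
width: 0.27
shift [  62.4 -166.1   18.5] turn [-0.001  -0.0021 -0.0032] pos [ 0.3933 -0.2819  0.1382] F [-0.3  1.1 -2.6] w 0.27 t 15.7
```

View pics/s12c.png

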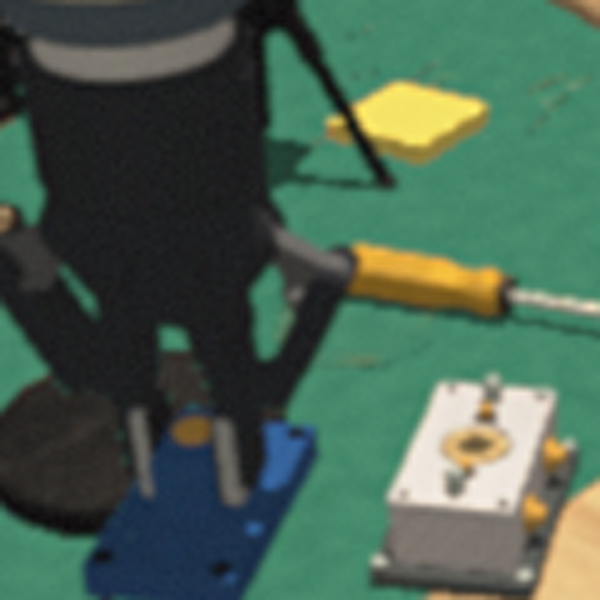

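```bash
python3 -m jog '[[[6,-16,0],[0,0,0]],[[18,-46,3],[0,0,-0.001]],[[30,-80,8],[0,0,-0.002]],[[42,-112,12],[0,0,-0.003]],[[52,-140,16],[0,0,-0.003]],[[60,-158,18],[0,0,-0.003]],[[62.4,-166.1,18.5],[0,0,-0.003]],[[62.4,-166.1,18.5],[0,0,-0.003]],[[62.4,-166.1,18.5],[0,0,-0.003]],[[62.4,-166.1,18.5],[0,0,-0.003]]]' 0
python3 - <<'E'
from h import *
delta(.5702,-.2964,.090,.281)
for n in("scene","top"): cv2.imwrite(f"pics/{n}13.png",camera(n)[:,:,::-1])
crop("pics/scene13.png",200,120,90,100,6,"pics/s13c.png")
E
```

```text
time_s: 17.0
position: [0.5693, -0.2962, 0.1192]
tcp_rot: [0.799, -0.601, 0.0, 0.0]
contact_force: [0.4, -0.1, -1.0]
width: 0.269
shift [ 0.4 -0.8 29.2] turn [ 0.0002 -0.0007 -0.0007] pos [ 0.5693 -0.2962  0.1192] F [ 0.4 -0.1 -1. ] w 0.269 t 17.0
```

View pics/s13c.png

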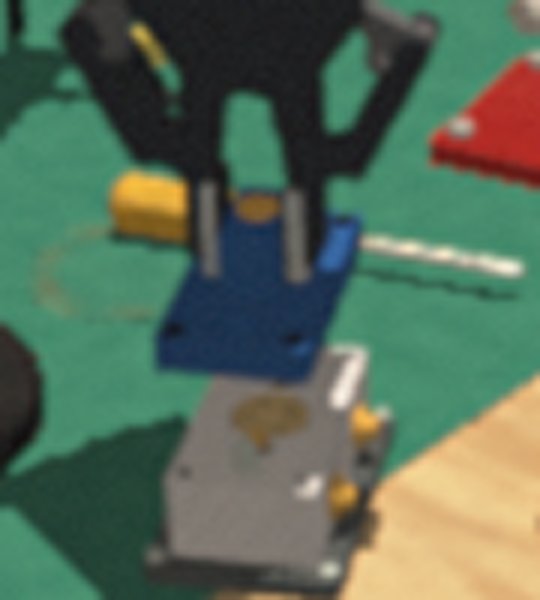

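Run:
```python
from h import *
crop("pics/scene13.png",220,145,45,45,14,"pics/s13d.png")
im=cv2.imread("pics/s13d.png")
o=observe(); p=o["position"]; c,s=np.cos(.281),np.sin(.281)
for L in [(-.05,.028,0),(-.05,-.028,0),(-.05,.028,.014),(-.05,-.028,.014),(.05,-.028,.014),(0,0,.043),(.05,.028,.014)]:
    w=[p[0]+c*L[0]-s*L[1],p[1]+s*L[0]+c*L[1],p[2]-.0278+L[2]]; q=(proj("scene",[w])[0]-[220,145]+.5)*14-.5; cv2.circle(im,tuple(int(v) for v in q),5,(0,255,255),1)
cv2.imwrite("pics/s13e.png",im)
```

```text
(no output)
```

View pics/s13e.png

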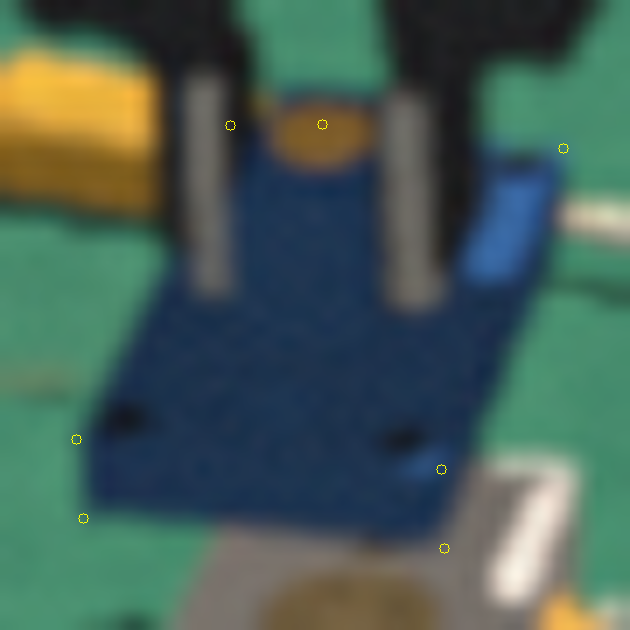

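```bash
python3 -m jog '[[[0.2,-0.4,10],[0,0,0]],[[0.4,-0.8,20],[0,0,0]],[[0.4,-0.8,27],[0,0,0]],[[0.4,-0.8,29],[0,0,0]],[[0.4,-0.8,29],[0,0,0]]]' 0
python3 - <<'E'
from h import *
delta(.5702,-.2964,.084,.281)
for n in("scene","top"): cv2.imwrite(f"pics/{n}14.png",camera(n)[:,:,::-1])
crop("pics/scene14.png",210,140,65,65,10,"pics/s14c.png")
crop("pics/top14.png",220,140,60,70,9,"pics/t14c.png")
E
```

```text
time_s: 17.73
position: [0.5708, -0.2964, 0.0899]
tcp_rot: [0.799, -0.601, 0.0, 0.0]
contact_force: [0.5, -0.2, -1.7]
width: 0.266
shift [-0.2  0.6  5.9] turn [ 0.0002 -0.0007 -0.0002] pos [ 0.5708 -0.2964  0.0899] F [ 0.5 -0.2 -1.7] w 0.266 t 17.725
```

View pics/s14c.png

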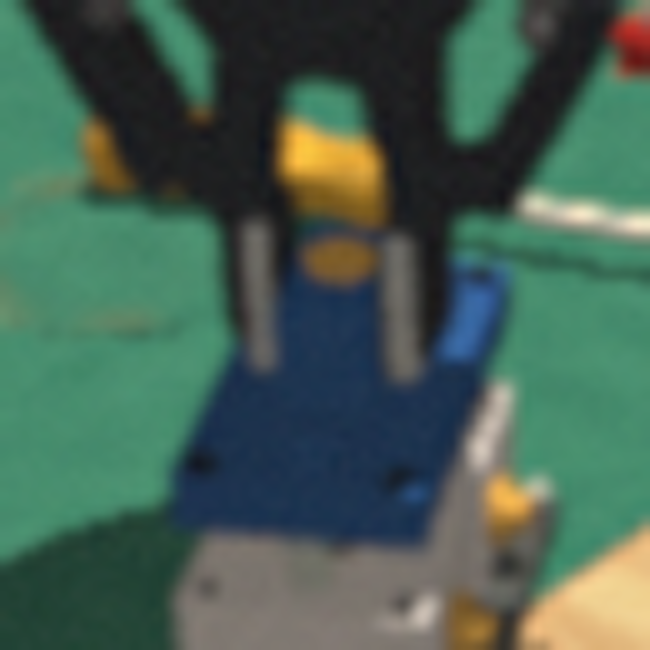

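View pics/t14c.png

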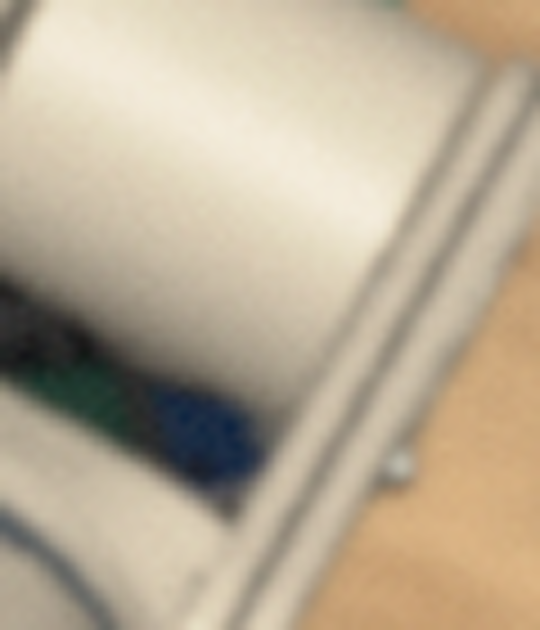

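Cover sits about 6 mm above the dowels and lines up with the block in the scene view. Lowering it gently onto them while watching the force.

```bash
python3 -m jog '[[[-0.1,0.2,2],[0,0,0]],[[-0.1,0.4,4],[0,0,0]],[[-0.1,0.4,6],[0,0,0]],[[-0.1,0.4,7],[0,0,0]],[[-0.1,0.4,7],[0,0,0]]]' 0; python3 -m jog '[[[0,0,1],[0,0,0]],[[0,0,2],[0,0,0]],[[0,0,3],[0,0,0]],[[0,0,3],[0,0,0]]]' 0
```

```text
time_s: 18.45
position: [0.5704, -0.2964, 0.083]
tcp_rot: [0.799, -0.601, 0.0, 0.0]
contact_force: [-1.0, 0.7, -1.4]
width: 0.265
time_s: 18.95
position: [0.5704, -0.2964, 0.08]
tcp_rot: [0.799, -0.601, 0.0, 0.0]
contact_force: [-0.7, -0.7, -1.7]
width: 0.268
```

```bash
python3 -m jog '[[[0,0,1],[0,0,0]],[[0,0,2],[0,0,0]],[[0,0,3],[0,0,0]],[[0,0,4],[0,0,0]],[[0,0,4],[0,0,0]]]' 0; python3 -m jog '[[[0,0,1],[0,0,0]],[[0,0,2],[0,0,0]],[[0,0,3],[0,0,0]],[[0,0,4],[0,0,0]],[[0,0,4],[0,0,0]]]' 0;  python3 -m jog '[[[0,0,1],[0,0,0]],[[0,0,1],[0,0,0]],[[0,0,2],[0,0,0]],[[0,0,2],[0,0,0]]]' 0
```

```text
time_s: 19.58
position: [0.5705, -0.2965, 0.0763]
tcp_rot: [0.799, -0.601, 0.0, 0.0]
contact_force: [-1.8, 0.2, 2.8]
width: 0.269
time_s: 20.2
position: [0.5706, -0.2965, 0.0724]
tcp_rot: [0.799, -0.601, 0.001, 0.0]
contact_force: [-2.0, 1.3, 6.3]
width: 0.268
time_s: 20.7
position: [0.5706, -0.2965, 0.0719]
tcp_rot: [0.799, -0.601, 0.001, 0.0]
contact_force: [-6.3, 3.7, 18.3]
width: 0.271
```

```bash
python3 -m jog '[[[0,0,0.5],[0,0,0]],[[0,0,1],[0,0,0]],[[0,0,1],[0,0,0]],[[0,0,1],[0,0,0]],[[0,0,1],[0,0,0]]]' 0
python3 - <<'E'
from h import *
for n in("scene","top"): cv2.imwrite(f"pics/{n}15.png",camera(n)[:,:,::-1])
crop("pics/scene15.png",210,140,65,75,8,"pics/s15c.png")
E
```

```text
time_s: 21.32
position: [0.5705, -0.2965, 0.0718]
tcp_rot: [0.799, -0.601, 0.001, 0.0]
contact_force: [-9.4, 5.0, 26.2]
width: 0.268
```

View pics/s15c.png

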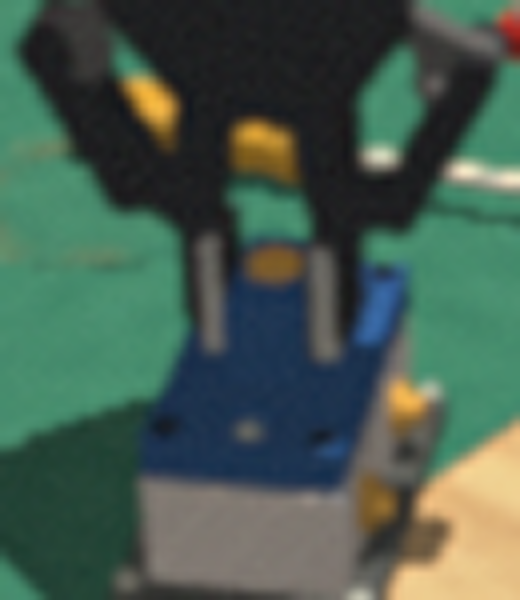

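View pics/scene15.png

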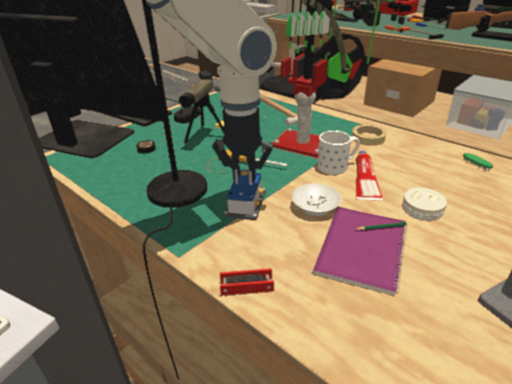

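The picture shows the dowel through the cover's near hole at crop (250,432). There is no gap along the parting line at crop row 480, and the hex keys, dish and screwdriver haven't moved. Handing in while still pressing.

Run:
```python
from h import *
o=observe(); print(o["time_s"],o["position"],o["contact_force"]); print(close_job())
```

```text
21.425 [ 0.57054548 -0.29651767  0.07180753] [-9.15867413  5.02254357 25.68533195]
the job is handed in; nothing more can be done
None
```

The bush is pressed flush in the recess, and the cover is on both dowels and held shut. I handed the job in at 21.4 s with the gripper still pressing.

- **Bush:** I lowered it in, released it and pressed it with shut fingertips. It stopped moving at TCP z 54.5 mm under about 24 N, which puts its top at the 44 mm face (43.5 mm expected). The later picture showed it flush.
- **Cover:** It went over the dowels with no side force. The springs took up at about the expected height, and it stopped at TCP z 71.8 mm, the figure worked out for closed. It is held with about 26 N down, plus roughly 10 N sideways that built up as I pressed. That is well above the 9 N of the springs. The last picture shows no gap at the visible near edge and the near dowel in its hole; the far hole is hidden by the gripper.
- **Other items:** In the last pictures the hex keys, dish and screwdriver looked to be where they started; I did not measure this.
- **Disagreement:** Positions from the two cameras differed by up to 2 mm, mainly for the bush, which is within the calibration error and the chamfers. Held parts also looked about 1 pixel smaller than predicted, and neither affected the fits.

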